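# Lock the magazine carriage with the slotted disc and bar

## Robot

A 6-joint arm with a two-finger parallel gripper is mounted at the origin on a cart in front of the work surface, level with it; the furniture and walls round the work are solid. World frame = base frame: x ahead of the robot, y to its left, z up, the work surface at z = 0. Lengths are in mm, angles in rad, forces in N, time in s.
With the tool pointing down it reaches from about 375 to 925 mm from the base axis. Payload 5.7 kg.
Tool frame: the origin (TCP) lies midway between the tips of the shut fingers; the grasp point (between the pads) lies 19 mm behind it; z points along the fingers, y is the line along which they close (so a half turn about z gives the same grasp; the last joint's range is limited). The gripper opens to 85 mm and grips with 20 to 120 N. Pads are 22 mm wide; open, the fingers measure 114 mm over their backs; the gripper's body (76 mm by 85 mm) begins 54 mm behind the grasp point. The pads swing forward as they close: fully open they stand 13 mm farther back than shut.
Start: joints at [-1.245, 0.359, 1.51, -0, 1.272, -0.115], TCP at [255.979, -542.621, 231.267] pointing down, gripper open.
Joint ranges: [-2.97, 2.97], [-1.01, 2.36], [0.21, 2.38], [-0.96, 4.11], [0.2, 2.71], [-2.98, 2.98]. Speed limits (rad/s): [2.39, 2.39, 3.14, 3.14, 3.14, 3.14].

## Interface

Orientations are given as a unit quaternion [w, x, y, z].
In Python, from station import goto, movel, move_j, set_gripper, hold, inverse_kinematics, get_state, grab_frame, camera_info, IKError, finish_job gives the robot as it stands. The module is installed in compiled form; this text tells all that it offers. Calls block until the motion is done:
- goto(position, orientation): joint-space move of the TCP to a pose.
- movel(position, rotation=None, max_speed=150): straight line of the TCP; rotation=None keeps the orientation; max_speed is the mean speed in mm/s.
- move_j(angles): joint-space move.
- set_gripper(opening, strength=None): opening from 0.0 (shut) to 1.0 (fully open); strength is the grip in N (None keeps the last); returns when the fingers have stopped.
- hold(seconds).
- inverse_kinematics(position, orientation): joint angles nearest the present ones, or None.
- get_state(): the state.
- grab_frame(name): name is "scene" or "top" or "wrist"; returns the picture (400x640x3 uint8, blue, green, red); there is no depth.
- camera_info(name): a dict with "fx", "fy", "cx", "cy" (pixels), "R" (3x3) and "t" (3): a world point X has camera coordinates R X + t. Camera axes: x right, y down, z forward; pixel columns grow to the right and rows downward; lengths in mm; the calibration is good to about 2 mm. A picture is of the moment at which its call begins: read the wrist's pose just before it. camera_info takes no time and is no camera call; for the wrist camera it gives the pose at the moment of the call.
A pose or a line that the arm cannot do raises IKError and nothing moves.
- finish_job(): hands the job in; it is judged then, once.
The state is a dict: "t": time; "joint_pos": joint angles; "joint_vel": joint speeds; "tau": joint torques, N m; "eef_pos": TCP position; "ee_rot": TCP orientation; "contact_force": force on the tool from outside, world axes, zero at the start; "ft_torque": the same for the moment, N m; "grip_width": opening from 0.0 (shut) to 1.0 (fully open); "gripper_force": force on a finger pad.
Only numpy, scipy, OpenCV 4.12 (cv2) and the standard library are available. Lean on these libraries where they do the work, as an engineer would, in place of code of your own. Each camera call takes 0.05 s, during which the arm holds its last target. There are 200 camera calls.

## Task

Lock the strip magazine's carriage: with a fingertip, push the lug on the round locking disc round until the disc's slot lines up with the bar, then push the bar by its tab through the slot and into the eye beyond, until the tab meets the guide. Only push; do not lift the bar, and leave the magazine and the other things lying about where they are.

Things in the scene. Friction and masses are not known exactly. Their poses are not given: they have to be found in the camera images.
- lock_base: fixed lock, aluminium base 378 mm long; origin on the worktop under the disc's axis, z up, +y = the way the bar is pushed, yaw within 0.2 rad of the world's. In line along its y, mm: track with low rails (-228 to -80, 17 high), dark guide bridge over the bar (-80 to -50, 41 wide, 31.5 high), disc (centre 0), dark eye block (50 to 72, 44 wide, 31.5 high), carriage with magazine. It does not move
- lock_disc (a joint): angle a of the disc about its upright axis, rad, counter-clockwise from above. Its slot is in line with the bar at 0 and equally at 3.14: either will do; the bar passes within about 0.15 of that. Lug at (-34 cos a, -34 sin a) mm in lock_base: robot's side at 0, over the guide at 1.57, far side at 3.14. Starts at 0.55 to 2.6, stops at -0.35 and 3.49; friction holds it where left (2.5 N at the lug)
- disc_lug (a point): the lug: upright dark steel pin, 12 mm diameter, 34 mm from the disc's axis, square to the slot, 32 to 58 mm above the worktop (the point: on its axis, 45 mm up). Push it sideways to turn the disc: aluminium, 90 mm diameter, top 32 mm above the worktop, slot 20 mm wide right across its middle. All else within 65 mm of the disc's axis is lower than the disc's top
- bar_tip (a point): tip of the locking bar, at the bar's mid height (16 mm above the worktop). Loose steel bar, 12 x 12 mm, 157 mm long, 0.14 to 0.28 kg, last 12 mm tapered; lies along lock_base's y in the track, underside 10 mm up, 1.5 mm play each side, nose under the guide bridge. The tip starts at y -64 to -50 mm in lock_base and is home at +67 mm, where the tab meets the bridge. Slides with 1 to 2 N
- bar_tab (a point): centre of the bar's push tab, an upright steel plate at the bar's tail, 152 mm behind the tip: 30 mm wide across the bar, 10 mm thick along it, from 22 to 52 mm above the worktop (the point at 37 mm). Push its rear (-y) face along lock_base's +y, 117 to 131 mm to home (home: y = -85 mm in lock_base); behind it is only the low track
- eye_mouth (a point): centre of the eye's opening on the disc's side (18 mm wide, 15 mm high), 50 mm beyond the disc's axis, 16 mm above the worktop, fixed to lock_base; the bar's tip ends 17 mm inside it
- magazine_mid (a point): middle of the strip magazine, a loose pale metal box 58 x 201 x 62 mm, open at the ends, standing across the carriage with its top 74 mm above the worktop; to be left alone
- objective_mid (a point): middle of a loose black microscope objective, 47 mm across, 43 mm tall, right behind the disc; to be left alone
- loupe_mid (a point): middle of a loose folding loupe, 52 x 30 x 16 mm, on the robot's side of the disc; to be left alone
- tweezers_mid (a point): middle of loose tweezers, 18 x 125 x 10 mm, on the robot's side of the track; to be left alone
- waffle_mid (a point): middle of a loose lidded die tray, 51 x 54 x 9 mm, beyond the track; to be left alone
Not all that is in view belongs to the job. What is shaped like the part that bears bar_tip but red is not meant.

How it is judged:
By the outcome, as a careful person would: the job done as asked, in the order asked, and still so for the second after the job is handed in, with the robot touching nothing.
It also fails if it takes over 46 s, if anything falls off the work surface, if the arm or the gripper's body presses on something with over 40 N, if the wrist force passes 120 N, or if a joint passes its speed limit or range.

## Working session

There is one attempt and no reset: what is moved stays moved. The work goes in short steps, each a Python script; the robot and the scene stay as the last script left them, time stands still between calls to the robot, and variables do not carry over. Pictures are saved under pics/ and viewed, at most 10 in all, crops included, and the job is handed in when it is done.

```bash
mkdir -p pics
python3 - <<'E'
from station import *
import cv2
for n in("top","scene"):
    cv2.imwrite(f"pics/{n}0.png",grab_frame(n))
    c=camera_info(n);print(n,c["fx"],c["cx"],c["cy"],c["R"],c["t"])
s=get_state();print(s["t"],s["ee_rot"],s["grip_width"])
E
```

```text
top 488.8152897231451 322.03208388888675 194.17352042592827 [[ 0.06189412 -0.99807365  0.00425534]
 [-0.97630876 -0.061429   -0.20747937]
 [ 0.20734109  0.00868723 -0.97823014]] [-221.94637039  550.17764188 1136.99141174]
scene 406.67908198843276 318.8037161276728 201.01703706966023 [[ 0.70340922 -0.71048771 -0.02055912]
 [-0.37044404 -0.34176091 -0.86369595]
 [ 0.60661906  0.6151477  -0.50359371]] [-520.40460435  184.34283842  904.08926291]
0.1 [-8.40484379e-04  9.75811953e-01  2.18609967e-01 -9.37931515e-05] 1.0003018033419975
```

View pics/top0.png

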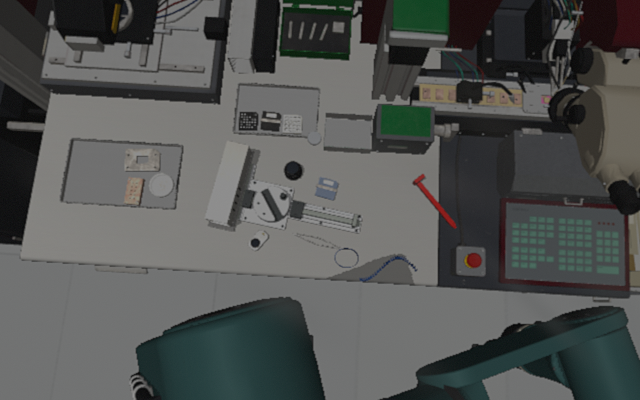

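View pics/scene0.png

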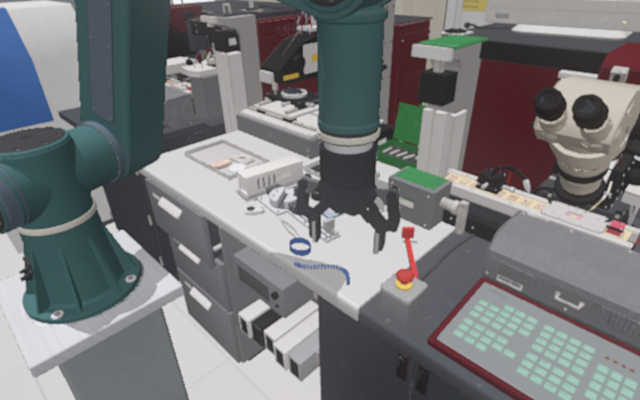

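```bash
cat > h.py <<'E'
from station import *
import numpy as np, cv2
def px2w(name,u,v,z,c=None):
    c=c or camera_info(name);R=np.array(c["R"]);t=np.array(c["t"])
    d=R.T@np.array([(u-c["cx"])/c["fx"],(v-c["cy"])/c["fy"],1]);o=-R.T@t
    return o+d*(z-o[2])/d[2]
def w2px(c,X):
    p=np.array(c["R"])@X+np.array(c["t"]);return c["fx"]*p[0]/p[2]+c["cx"],c["fy"]*p[1]/p[2]+c["cy"]
E
python3 - <<'E'
from h import *
im=cv2.imread("pics/top0.png")[135:265,200:370]
im=cv2.convertScaleAbs(im,alpha=1.6)
cv2.imwrite("pics/top0c.png",cv2.resize(im,None,fx=4.6,fy=4.6,interpolation=cv2.INTER_CUBIC))
E
```

```text
(no output)
```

View pics/top0c.png

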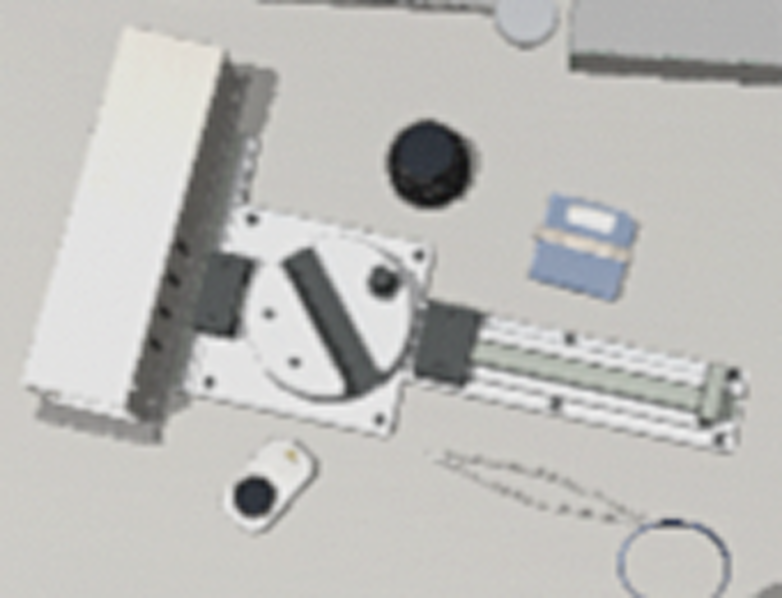

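The crop shows the disc centre at about (333,319), the lug top at (384,280) towards the guide and far side, the tab at (717,380), and the guide at (447,343). The objective is at (430,163).

Run:
```python
from h import *
P={}
for n,u,v,z in [("disc",331,318,32),("lugtop",385,276,58),("tabtop",720,377,52),("guide",452,337,31.5),("eye",231,290,31.5),("trackend_far",738,367,10),("trackend_near",728,448,10),("obj",430,152,43),("barNearGuide",480,353,22)]:
    P[n]=px2w("top",200+(u+.5)/4.6-.5,135+(v+.5)/4.6-.5,z);print(n,P[n].round(1),np.hypot(*P[n][:2]).round())
d=P["disc"]
for k in("guide","tabtop"): 
    w=d-P[k];print(k,np.arctan2(-w[0],w[1]),np.hypot(w[0],w[1]))
w=P["eye"]-d;print(np.arctan2(-w[0],w[1]),np.hypot(w[0],w[1]))
w=P["lugtop"]-d;print("lug r",np.hypot(w[0],w[1]),"ang",np.arctan2(w[1],w[0]))
q=np.array(get_state()["ee_rot"]);print(camera_info("wrist"))
# look pose: above disc/guide
```

```text
disc [536.3 -63.2  32. ] 540.0
lugtop [556.  -92.8  58. ] 564.0
tabtop [ 513.8 -273.5   52. ] 582.0
guide [ 530.1 -129.2   31.5] 546.0
eye [548.4  -7.7  31.5] 548.0
trackend_far [ 527.1 -285.8   10. ] 600.0
trackend_near [ 482.1 -282.4   10. ] 559.0
obj [ 629.4 -110.5   43. ] 639.0
barNearGuide [ 523.9 -144.5   22. ] 543.0
guide -0.09401147757972063 66.3299073067515
tabtop -0.10650163447463451 211.5201467426073
-0.2148887886523623 56.76823977093239
lug r 35.56445616341204 ang -0.986046729463337
{'fx': 285.8817606565719, 'fy': 285.8817606565719, 'cx': 324.7572470733032, 'cy': 199.88593414733865, 'R': array([[ 0.42650376, -0.90448304, -0.00223227],
       [-0.87059938, -0.41119282,  0.2701429 ],
       [-0.24525756, -0.11327355, -0.96281765]]), 't': array([-599.0693248 ,  -34.43405613,  378.59270064])}
```

```bash
cat >> h.py <<'E'
def Q(psi): return [0,np.cos(psi/2),np.sin(psi/2),0]
from scipy.spatial.transform import Rotation as Ro
E
python3 - <<'E'
from h import *
s=get_state();c=camera_info("wrist");q=s["ee_rot"]
Rt=Ro.from_quat(np.roll(q,-1)).as_matrix();R=np.array(c["R"])
o=-R.T@np.array(c["t"]);off=Rt.T@(o-s["eef_pos"]);Rc=Rt.T@R.T
print(off.round(1),Rc.round(2))
psi=1.44;Rn=Ro.from_quat(np.roll(Q(psi),-1)).as_matrix()
z=230
f=lambda p:(lambda o,d:o+d*(20-o[2])/d[2])(p+Rn@off,Rn@Rc[:,2])
p=np.array([0,0,z]);g=f(p);p[:2]=np.array([525,-150])-g[:2];print(p)
set_gripper(0)
goto(list(p),Q(psi))
c=camera_info("wrist");im=grab_frame("wrist");cv2.imwrite("pics/w1.png",im)
import pickle;pickle.dump(c,open("c1.pkl","wb"))
print(get_state()["t"],get_state()["joint_pos"],get_state()["grip_width"])
E
python3 -c "
import cv2;cv2.imwrite('pics/w1b.png',cv2.resize(cv2.imread('pics/w1.png'),(800,500),interpolation=2))"
```

```text
[  69.     0.3 -141.9] [[-0.   -0.96 -0.27]
 [ 1.   -0.   -0.  ]
 [ 0.   -0.27  0.96]]
[ 528 -120  230]
2.7417 [-3.52702957e-01  2.76381612e-01  1.63797439e+00 -3.18390031e-04
  1.22701070e+00 -2.20242936e-01] 0.0015046228162385938
```

View pics/w1b.png

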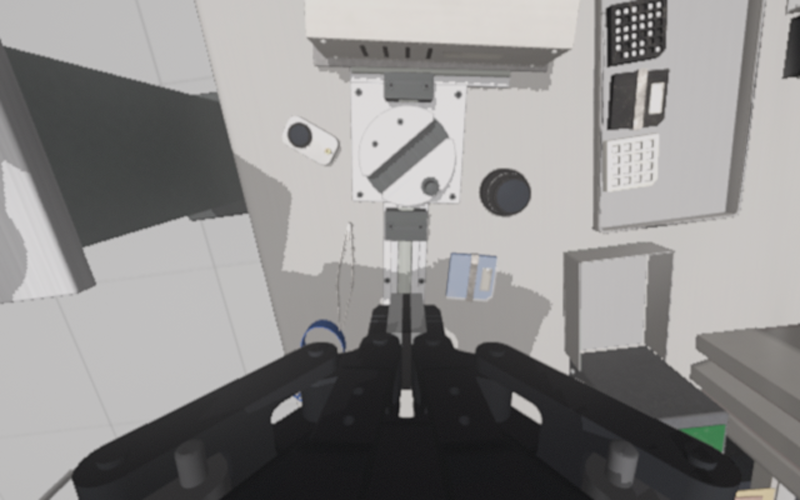

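The wrist view (enlarged 1.25x) shows the disc centre at (408,156), the lug top at (430,183), the guide's far edge centre at (405.5,209) and the eye's centre at (409,~88). The objective is at (505,192).

Run:
```python
from h import *
import pickle;c=pickle.load(open("c1.pkl","rb"))
def f(u,v,z):return px2w("wrist",(u+.5)/1.25-.5,(v+.5)/1.25-.5,z,c)
P={n:f(u,v,z) for n,u,v,z in [("discL",359.5,157,32),("discR",456,157,32),("discT",408,107,32),("discB",408,205,32),("lug",430.5,183,58),("guideL",385.5,209,31.5),("guideR",427,209,31.5),("eyeL",384.5,73,31.5),("eyeR",434,73,31.5),("eyeLn",384.5,99,20),("objtop",507,191,43)]}
for k in P:print(k,P[k].round(1))
d=(P["discL"]+P["discR"])/2;d2=(P["discT"]+P["discB"])/2;print(d,d2)
g=(P["guideL"]+P["guideR"])/2;e=(P["eyeL"]+P["eyeR"])/2;w=e-g
print("yaw",np.arctan2(-w[0],w[1]),np.hypot(*w[:2]),"gd",np.hypot(*(d-g)[:2]), "ed",np.hypot(*(e-d)[:2]))
D=np.array([d[0],d2[1]]);l=P["lug"][:2]-D;print(D,"lug",l,np.hypot(*l),np.arctan2(l[1],l[0]))
im=cv2.imread("pics/w1.png")[50:200,260:430]
cv2.imwrite("pics/w1c.png",cv2.resize(im,None,fx=4,fy=4,interpolation=2))
```

```text
discL [494.2 -53.9  32. ]
discR [582.2 -65.6  32. ]
discT [544.  -17.1  32. ]
discB [ 532.7 -103.7   32. ]
lug [554.9 -83.4  58. ]
guideL [ 510.8 -104.7   31.5]
guideR [ 550.2 -110.    31.5]
eyeL [527.4  13.   31.5]
eyeR [570.    7.3  31.5]
eyeLn [523.9  -6.2  20. ]
objtop [ 624.2 -101.3   43. ]
[538.20526989 -59.71127747  32.        ] [538.34626238 -60.41077214  32.        ]
yaw -0.1540371916816433 118.91209905978664 gd 48.28046171507587 ed 70.63344870841277
[538.20526989 -60.41077214] lug [ 16.65217092 -23.02094473] 28.41229826758551 -0.944571346691603
```

View pics/w1c.png

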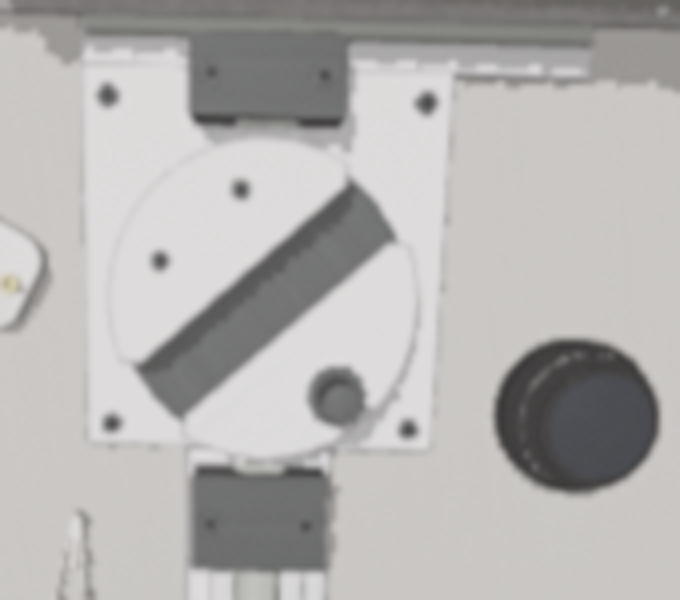

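The close crop corrects the lug top to (339,400). It also gives guide top corners (193,470), (328,474), (193,568), (326,572), eye near corners (192,118), (345,122), and disc edges left 108, right 418, top 140.

Run:
```python
from h import *
from scipy.optimize import least_squares
import pickle;c=pickle.load(open("c1.pkl","rb"))
pts=[(193,470,-20.5,-50,31.5),(328,474,20.5,-50,31.5),(193,568,-20.5,-80,31.5),(326,572,20.5,-80,31.5),(192,118,-22,50,31.5),(345,122,22,50,31.5),(108,298,-45,0,32),(418,302,45,0,32),(262,140,0,45,32)]
def proj(p,q):
    x,y,w,a=p;C,S=np.cos(w),np.sin(w)
    u,v=w2px(c,np.array([x+C*q[0]-S*q[1],y+S*q[0]+C*q[1],q[2]]));return np.array([(u-260+.5)*4-.5,(v-50+.5)*4-.5])
def r(p):
    o=[proj(p,q[2:])-q[:2] for q in pts]
    o.append(proj(p,(-34*np.cos(p[3]),-34*np.sin(p[3]),58))-(339,398))
    return np.array(o)
s=least_squares(lambda p:r(p).ravel(),[538,-60,-.14,2.2],loss="soft_l1",f_scale=3)
print(s.x);print(r(s.x).round(1).tolist())
```

```text
[ 5.37391964e+02 -5.90232615e+01 -1.46334699e-01  2.26969051e+00]
[[-1.0, 2.8], [0.7, 0.7], [-0.8, 1.9], [-0.3, -0.3], [-6.2, -4.9], [0.0, -6.5], [-1.7, 1.2], [1.1, 1.7], [3.2, -6.5], [3.0, 5.3]]
```

```bash
cat >> h.py <<'E'
X0,Y0,W=537.4,-59.0,-.146
def L(x,y,z):
    C,S=np.cos(W),np.sin(W);return [X0+C*x-S*y,Y0+S*x+C*y,z]
def fing(a,d,z=45):
    u=np.array([-np.cos(a),-np.sin(a)]);t=np.array([np.sin(a),-np.cos(a)])
    p=34*u-d*t;return L(p[0],p[1],z),Q(W+np.arctan2(t[1],t[0]))
E
python3 - <<'E'
from h import *
import pickle
a=2.27
p,q=fing(a,34,90);goto(p,q)
p,q=fing(a,34);movel(p,q,80);f0=np.array(get_state()["contact_force"])
movel(*fing(a,17),60);print((np.array(get_state()["contact_force"])-f0).round(1))
for a in np.linspace(2.27,3.14,7)[1:]:
    movel(*fing(a,17),60);print(a.round(2),(np.array(get_state()["contact_force"])-f0).round(1))
movel(*fing(3.14,24),60)
p,q=fing(3.14,24,90);movel(p,q)
goto([528,-120,230],Q(1.44))
c=camera_info("wrist");im=grab_frame("wrist");cv2.imwrite("pics/w2.png",im);pickle.dump(c,open("c2.pkl","wb"))
cv2.imwrite("pics/w2c.png",cv2.resize(im[50:200,260:430],None,fx=4,fy=4,interpolation=2))
print(get_state()["t"])
E
```

```text
[ 0.8 -0.5 -1. ]
2.42 [ 0.4 -0.8 -0.9]
2.56 [-0.3 -1.1  0.4]
2.7 [ 0.1 -0.9 -0.7]
2.85 [ 0.6 -0.9 -1.4]
3.0 [-0.1 -1.1  0.5]
3.14 [ 0.1 -1.5 -0.8]
7.925
```

View pics/w2c.png

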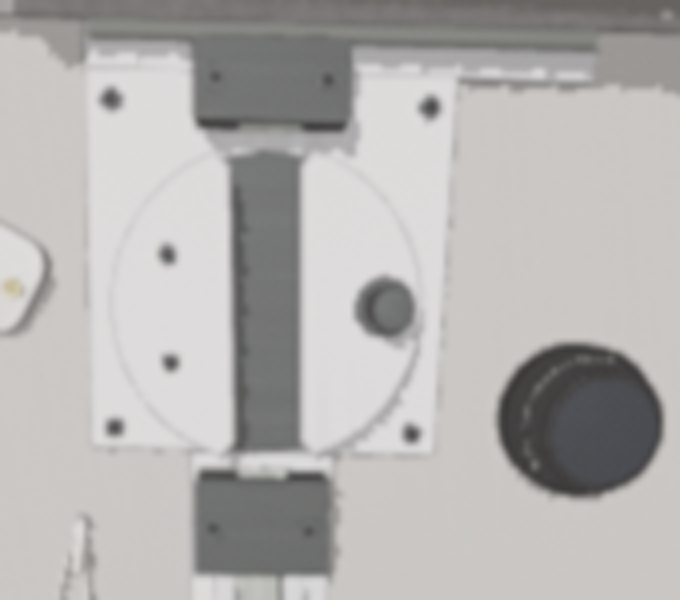

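The slot is now in line with the bar to about 0.03 rad: slot edges at x 232–234 and 300, lug at (387,307), nothing else disturbed. Next I push the tab.

Run:
```python
from h import *
import pickle
q=Q(W+np.pi/2)
goto(L(0,-256,120),q);movel(L(0,-256,28),q,80)
f0=np.array(get_state()["contact_force"])
F=lambda:(np.array(get_state()["contact_force"])-f0).round(1)
for y in (-235,-215,-190,-165,-140,-120,-108):
    movel(L(0,y,28),q,50);print(y,F())
    if abs(F()[1])>15:print("stop");break
else:
    while y<-96:
        y+=1;movel(L(0,y,28),q,20);hold(.1);print(y,F())
        if abs(F()[1])>8:break
s=get_state();d=s["eef_pos"]-np.array(L(0,0,0));print("y lock",-np.sin(W)*d[0]+np.cos(W)*d[1],s["t"])
```

```text
-235 [ 0.2 -0.2 -0.7]
-215 [-0.  -0.6 -1.1]
-190 [ 0.8 -0.4 -1.1]
-165 [ 0.3 -0.5 -1.5]
-140 [ 0.3 -0.8 -1.5]
-120 [ 0.1 -0.4 -0.6]
-108 [ 0.7 -0.7 -0.6]
-107 [ 0.2 -0.3 -0.6]
-106 [ 0.2 -2.  -1.5]
-105 [ 1.  -1.2 -0.4]
-104 [-0.  -0.7 -1.2]
-103 [ 0.2  0.  -1.2]
-102 [-0.1 -0.6 -0.9]
-101 [-0.6 -5.3 -1.6]
-100 [-3.6 -9.2 -1.5]
y lock -101.7375344962545 16.925
```

Run:
```python
from h import *
q=Q(W+np.pi/2)
movel(L(0,-98.5,28),q,20);hold(.3);print(get_state()["contact_force"],get_state()["eef_pos"])
movel(L(0,-125,28),q,60);movel(L(0,-125,120),q)
goto([512,-165,230],Q(1.44))
im=grab_frame("wrist")
cv2.imwrite("pics/w3.png",cv2.resize(im[20:230,240:430],None,fx=2.8,fy=2.8,interpolation=2));print(get_state()["t"])
```

```text
[ -4.49539478 -15.72561234  -1.46091687] [ 522.69752258 -159.60851942   28.05356707]
19.4083
```

View pics/w3.png

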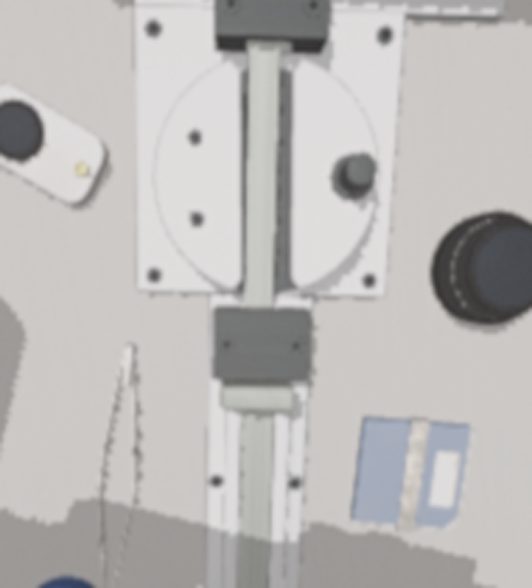

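The bar runs through the slot into the eye at (265,45), and the tab at (258,398) sits against the guide. The loupe, tweezers, tray and objective are where they were.

```bash
python3 -c "
from station import *
print(finish_job())"
```

```text
the job is handed in; nothing more can be done
None
```

The carriage is locked and the job is handed in: I turned the disc to about 3.14 rad, then pushed the bar through the slot and into the eye until its tab met the guide, about 19 s on the robot's clock, with nothing else seen to move; no verdict came back.

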